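Lower the wind meter one hole and start the blower

ROBOT

A 6-joint arm with a two-finger parallel gripper is mounted at the origin on the work surface. World frame = base frame: x ahead of the robot, y to its left, z up, the work surface at z = 0. Lengths are in m, angles in rad, forces in N, time in s.
With the tool pointing down it reaches from about 0.35 to 0.875 m from the base axis. Payload 4.2 kg.
Tool frame: the origin (TCP) lies between the finger pads; the fingertips stand 8 mm ahead of it and the grasp point (between the pads) lies 11 mm behind it; z points along the fingers, y is the line along which they close (so a half turn about z gives the same grasp; the last joint's range is limited). The gripper opens to 85 mm and grips with 20 to 120 N. Pads are 22 mm wide; open, the fingers measure 114 mm over their backs; the gripper's body (76 mm by 85 mm) begins 54 mm behind the grasp point. The pads swing forward as they close: fully open they stand 13 mm farther back than shut.
Start: joints at [-0.976, 0.385, 0.008, 0, -1.194, -0.259], TCP at [0.206, -0.59, 0.239] pointing down, gripper open.
Joint ranges: [-3.14, 3.14], [-1.21, 2.06], [-1.07, 1.41], [-3.16, 2.05], [-2.99, -0.16], [-3.1, 3.1]. Speed limits (rad/s): [2.79, 2.79, 3.14, 3.14, 3.14, 3.14].

INTERFACE

Orientations are given as a unit quaternion [x, y, z, w].
In Python, from rig import robot gives the robot as it stands.
- The arm moves only by the tool servo_tool, never from a script. Its argument "increments" is a list of rows, each a list of 7 numbers: the turn, a rotation vector about the tool's x, y, z each as a share of 360 degrees, from -1 to 1, then the shift along the tool's x, y, z each as a share of 0.4 m, from -1 to 1, then the opening, from 0 (shut) to 1 (fully open). A call has 1 to 8 rows; each row is the pose to reach, as a shift and turn from the pose commanded when the call began, along the tool's axes at that moment, turning the shorter way round; what a row does not reach only later rows make up. A row lasts 1/10 s, in which the tool goes at most 50 mm and 8.59 degrees, less where a joint would pass 70% of its speed; a pose out of reach is approached as far as the arm can. A call with a number of a shift or a turn outside -1 to 1 is refused whole. A call with a gripper value outside its range is refused whole. The fingers move at their own pace and stop on an object; "squeeze" is the grip in N (left out, the last holds). Time passes only in rows, so rows that repeat a pose let the fingers close. It gives the time, the measured TCP pose, the force, the opening and the grip force at its end, in the units of the state.
- robot.sense(): the state, without advancing time (a new reading comes with each control period).
- robot.read_camera(name): name is "scene" or "side" or "wrist"; returns (picture, depth): 400x640x3 uint8, blue, green, red; 400x640 float32, m along the optical axis (not along the pixel's ray), 0 where there is no reading.
- robot.camera_model(name): a dict with "intrinsics" (3x3 intrinsics, pixels), "distortion" ([k1, k2, p1, p2, k3] as OpenCV has them; the pictures are not rectified), "cam_to_world" (4x4, takes a point from camera to world coordinates). Camera axes: x right, y down, z forward; pixel columns grow to the right and rows downward; lengths in m; the calibration is good to about 2 mm. A picture is of the moment at which its call begins: read the wrist's pose just before it. camera_model takes no time and is no camera call; for the wrist camera it gives the pose at the moment of the call.
- robot.sign_off(): hands the job in; it is judged then, once.
Trained networks look in the newest picture that a camera, given by its name, has taken for a name from the list of things; names that differ only in an ending like _2 or _b are one class to them, and where a whole thing is asked for, a point or a joint stands for the part that bears it (a point fixed in the world has none). Each returns a list of dicts, best first, with "p" (0 to 1); they miss things now and then, are a little off and sometimes report something else, mostly with a low value. They report only what shows in the picture. A call takes as long as a camera call.
- robot.search_frame(camera, label): "rect" ([left, top, right, bottom] in pixels, round what is visible of it).
- robot.place_of(camera, label): "centre" ([column, row] in pixels: a listed point, or the origin of a listed thing).
The state is a dict: "t": time; "joint_positions": joint angles; "joint_velocities": joint speeds; "tau": joint torques, N m; "tcp_pos": TCP position; "tool_rot": TCP orientation; "contact_force": force on the tool from outside, world axes, zero at the start; "ft_torque": the same for the moment, N m; "finger_gap": finger opening in m; "grasp_force": force on a finger pad.
Only numpy, scipy, OpenCV 4.12 (cv2) and the standard library are available. Lean on these libraries where they do the work, as an engineer would, in place of code of your own. Each camera call takes 0.05 s, during which the arm holds its last target. There are 200 camera calls.

TASK

Set up the wind test on the bench rig: press in the orange spring button on the mast's blue collar and lower the wind meter by exactly one hole, so that the pin clicks fully into the next hole down; feel for the click and do not force the pin. Only then throw the red-tipped switch lever on top of the blower all the way over to start it. Leave the loose things lying around undisturbed.

Things in the scene. Friction and masses are not known exactly. Their poses are not given: they have to be found in the camera images.
- rig: Fixed aluminium base plate of the wind rig, 150 x 360 x 15 mm, yaw up to 30 degrees; origin at the centre of its underside, z up. The mast's axis is at rig x 0, y +100 mm. The white blower, 110 x 100 mm in plan, its top 185 mm above the table, has its centre at rig x 0, y -105 mm.
- post: Fixed inner tube of the mast, square, 18 mm, with a row of holes; origin on its axis at table level, axes as the rig's. The next hole is 40 mm (give or take 10, hand-drilled: must be felt) below the start hole; another 34 mm below that is one too far. The pin has 1 mm play up and down in a hole. Load between pin and tube must stay under 25 N; pushing on after it has caught soon exceeds that.
- sleeve: Sliding outer part of the mast, 0.35 kg. Origin on its axis, on top of a black finger flange 90 (rig x) x 34 x 6 mm, at first 215 mm above the table. The blue collar on it is 32 (rig x) x 30 x 46 mm, a 30 mm wide cap ends 52 mm above the flange. The ring of the wind meter hangs to rig -y below flange level. Stays where left, slides down under 3 to 5 N; flange or cap may be pushed.
- collar_mid (a point): Centre of the blue collar on the mast's axis, 24 mm above the flange, level with the button's axis; axes as the rig's.
- button_face (a point): Centre of the outer face of the orange button, a round knob 18 mm across on the collar's rig +x side. Its face stands 24 mm from the mast's axis when out and 18 mm when fully in; the collar's opposite (-x) face is 16 mm from the axis, so collar and button are 40 mm across when out, 34 mm when pressed.
- button (a joint): Press of the button, m: 0 out (pin fully in a hole), 0.006 fully in; 3 N to start, 6.6 N at the bottom, springs back. It draws the pin, 4 mm deep in the tube, out: above 0.0045 it is clear. Let go between holes, the pin rides on the tube and the button stays at about 0.004 until a hole comes, where it springs out to 0. Held pressed, the pin passes every hole.
- slide (a joint): How far the sleeve is down from the start hole, m, growing downward (0 at the start to about 1 mm either way; stops at 0.087).
- switch (a joint): Blower switch lever, rad: about 0 to 0.1 at the start (off), leaning to rig -x; 1.0 thrown fully over to rig +x (on), where it stops. It stays where it is left and takes about 1 N at the tip.
- switch_tip (a point): Centre of the red ball, 26 mm across, at the end of the switch lever. The lever is 60 mm long on a pivot over the blower's middle, 207 mm above the table, and swings in the rig's x-z plane; its block, 70 x 50 mm, has its top 210 mm above the table.
- specimen_box: Loose blue box, 36 x 36 x 40 mm, origin under its centre; leave alone.
- beaker: Loose glass beaker, 60 mm across, 75 mm high, origin under its centre; leave alone.
- tweezers: Loose green plastic tweezers, 120 mm long, 8 mm high, origin under their centre; leave alone.
- pocket_meter: Loose black hand-held wind meter, ring 74 mm across, 24 mm high, with a 110 mm grip towards its -x; origin under the ring; leave alone.
- jar: Loose glass jar with white lid, 70 mm across, 80 mm high, origin under its centre; leave alone.
- screwdriver: Loose screwdriver with yellow handle, lying; leave alone.
- slide_case: Loose green case, 90 x 60 x 30 mm, origin under its centre; leave alone.

How it is judged:
On the way, in this order (a step that is already met when the one before it is completed fails the run):
1. the button is held in and the sleeve has started down from its hole, blower still off (value of joint button above 0.003 m and value of joint slide above 0.005 m and value of joint switch below 0.4 rad), for 0.05 s.
2. the pin has clicked into the next hole down, blower still off (value of joint button below 0.0015 m and value of joint slide between 0.028 and 0.052 m and value of joint switch below 0.4 rad), for 0.2 s.
3. the switch is thrown fully over (value of joint switch above 0.88 rad), for 0.2 s.
At the end, for the whole second after the job is handed in: The sleeve is at rest one hole down (28 to 52 mm below the start, wherever this rig's next hole is) with the pin fully in it (button out to within 1.5 mm), the switch is thrown beyond 0.88 rad of its 1.0 rad, and the robot touches nothing (value of joint button below 0.0015 m and value of joint slide between 0.028 and 0.052 m and value of joint switch above 0.88 rad and velocity of joint slide below 0.005 m/s).
It fails at once if the pin is forced against the tube with 25 N or more (contact force between sleeve and post above 25 N).
It fails at once if a loose bystander is moved by more than 30 mm (distance of any of specimen_box, beaker, tweezers, pocket_meter, jar, screwdriver, slide_case from where it was at the start of the episode above 0.03 m).
It also fails if it takes over 48 s, if anything falls off the work surface, if the arm or the gripper's body presses on something with over 40 N, if the wrist force passes 120 N, or if a joint passes its speed limit or range.

## Working session

There is one attempt and no reset: what is moved stays moved. The work goes in short steps, Python scripts to look and compute and a tool call to move; the robot and the scene stay as the last step left them, time stands still between calls to the robot, and variables do not carry over. Pictures are saved under pics/ and viewed, at most 10 in all, crops included, and the job is handed in when it is done.

Besides the shell and the picture viewer there is one more tool, called after ">>>" as name([rows], argument=value, ...), one row to a line, values as JSON. servo_tool: Moves the arm, as the interface text tells. Its arguments: {"type":"object","properties":{"increments":{"type":"array","items":{"type":"array","items":{"type":"number"}}},"squeeze":{"type":"number"}},"required":["increments"]}

```bash
ls; mkdir -p pics; cat > h.py <<'E'
import numpy as np, cv2
from rig import robot
from scipy.spatial.transform import Rotation as R
def ray(cam,px):
    m=robot.camera_model(cam);K=np.array(m["intrinsics"]);d=np.array(m["distortion"]);T=np.array(m["cam_to_world"])
    u=cv2.undistortPoints(np.array([[px]],float),K,d)[0,0]
    return T,np.array([u[0],u[1],1.0])
def pt(cam,px,z):
    T,r=ray(cam,px);return (T@np.append(r*z,1))[:3]
def atz(cam,px,h):
    T,r=ray(cam,px);v=T[:3,:3]@r;o=T[:3,3];return o+v*(h-o[2])/v[2]
def cloud(cam,depth):
    m=robot.camera_model(cam);K=np.array(m["intrinsics"]);d=np.array(m["distortion"]);T=np.array(m["cam_to_world"])
    v,u=np.mgrid[:400,:640];p=np.stack([u,v],-1).reshape(-1,1,2).astype(float)
    n=cv2.undistortPoints(p,K,d)[:,0];z=depth.reshape(-1,1)
    P=np.hstack([n*z,z]);return (P@T[:3,:3].T+T[:3,3]).reshape(400,640,3)
E
python3 - <<'E'
from h import *
np.set_printoptions(precision=4,suppress=True)
for c in("scene","side"):
    im,d=robot.read_camera(c);cv2.imwrite(f"pics/{c}0.png",im);P=cloud(c,d)
    print(c,robot.camera_model(c)["cam_to_world"])
    for n in("rig","post","sleeve","collar_mid","button_face","switch_tip","beaker","jar","specimen_box","tweezers","pocket_meter","slide_case","screwdriver"):
        for r in robot.place_of(c,n)[:1]:
            u,v=r["centre"];i,j=int(round(v)),int(round(u))
            print(n,round(r["p"],2),np.round([u,v]),P[i,j] if 0<=i<400 and 0<=j<640 else None)
print(robot.sense())
E
```

```text
pics
scene [[-0.254   0.5797 -0.7742  1.5344]
 [ 0.9671  0.141  -0.2118  0.2524]
 [-0.0136 -0.8025 -0.5964  0.8706]
 [ 0.      0.      0.      1.    ]]
rig 0.78 [342. 228.] [0.5695 0.052  0.0196]
post 0.77 [366. 238.] [0.6088 0.1429 0.0272]
sleeve 0.62 [371. 189.] [0.6005 0.1463 0.2221]
collar_mid 0.78 [372. 184.] [0.6144 0.1498 0.2502]
button_face 0.51 [372. 186.] [0.6104 0.1498 0.2404]
switch_tip 0.48 [320. 161.] [ 0.5255 -0.0349  0.2531]
beaker 0.64 [311. 249.] [ 0.7057 -0.0208  0.0292]
jar 0.35 [309. 251.] [ 0.7078 -0.0273  0.0207]
specimen_box 0.79 [369. 271.] [0.7344 0.1747 0.007 ]
tweezers 0.72 [351. 210.] [0.4501 0.0603 0.0103]
pocket_meter 0.67 [374. 187.] [0.6136 0.1563 0.2399]
screwdriver 0.67 [463. 225.] [0.4403 0.4651 0.01  ]
side [[-0.976  -0.1046  0.1911  0.2838]
 [-0.2175  0.5161 -0.8284  1.3441]
 [-0.012  -0.8501 -0.5265  1.0383]
 [ 0.      0.      0.      1.    ]]
rig 0.8 [327. 256.] [0.5601 0.0818 0.0133]
post 0.88 [314. 272.] [0.585  0.1784 0.0147]
sleeve 0.85 [311. 224.] [0.5933 0.1677 0.2057]
collar_mid 0.83 [312. 216.] [0.5881 0.172  0.2401]
switch_tip 0.4 [343
[... 200 characters left out ...]
 258.] [0.4545 0.0588 0.0032]
pocket_meter 0.72 [359. 188.] [ 0.5193 -0.4108  0.0218]
slide_case 0.5 [327. 184.] [ 0.6636 -0.4035  0.0303]
screwdriver 0.81 [341. 345.] [0.4367 0.4686 0.0118]
{'t': 1.4, 'joint_positions': array([-0.9764,  0.3847,  0.0079,  0.    , -1.194 , -0.2586]), 'joint_velocities': array([ 0.0005, -0.0003,  0.001 ,  0.0006,  0.0002, -0.0011]), 'tau': array([  0.0003, -39.2088,  18.8615,   4.1908,  -0.0005,  -0.    ]), 'tcp_pos': array([ 0.2059, -0.5901,  0.2393]), 'tool_rot': array([-0.1671,  0.9859, -0.    , -0.    ]), 'contact_force': array([ 0.3049, -0.2333,  0.1369]), 'ft_torque': array([0.0175, 0.0116, 0.0109]), 'grasp_force': 0.0, 'finger_gap': 0.08549791578612335}
```

View pictures.

```bash
python3 - <<'E'
import cv2
a=cv2.imread("pics/scene0.png");b=cv2.imread("pics/side0.png")
cv2.imwrite("pics/c0.png",cv2.vconcat([cv2.resize(a[110:310,240:500],(780,600))[:600][::1]]))
cv2.imwrite("pics/c1.png",cv2.resize(b[120:320,230:490],(780,600)))
E
```

```text
(no output)
```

View pics/c0.png

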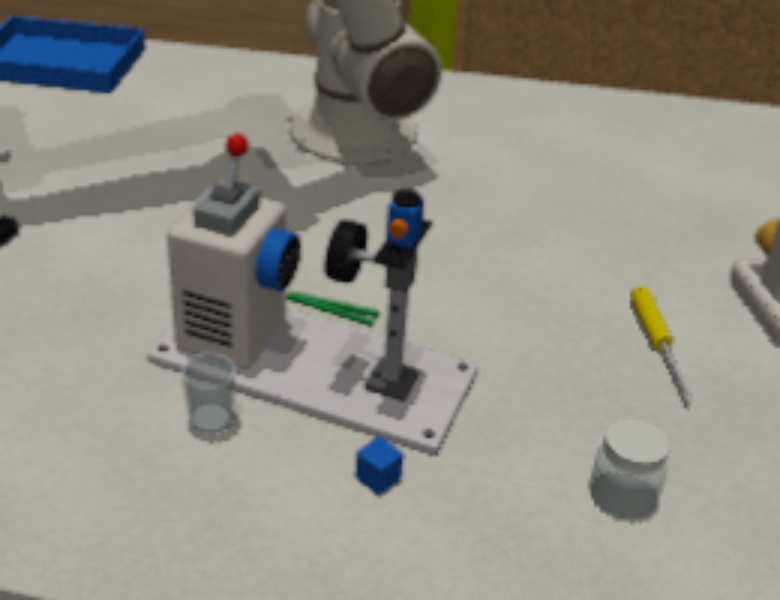

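View pics/c1.png

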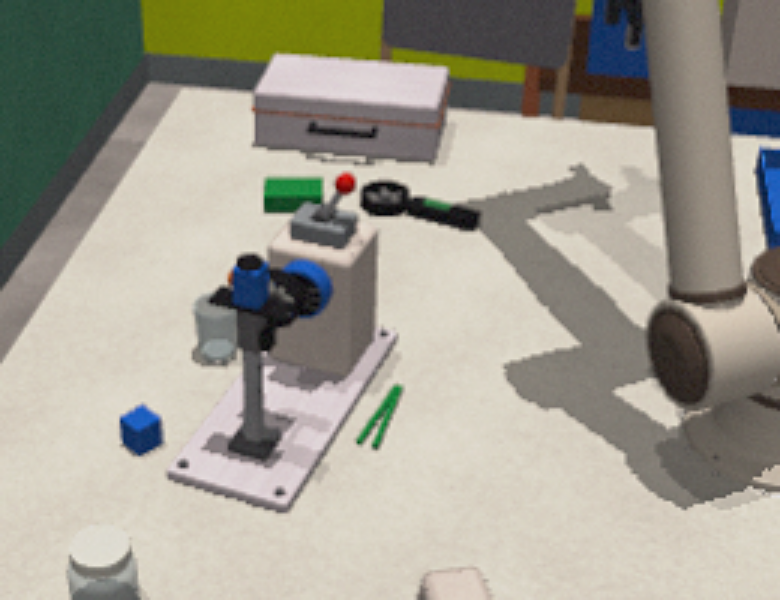

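The button is on the mast's +x side, facing the scene camera. The mast's collar shows at about (372,184) in the scene view and (312,216) in the side view. The lever ball is at (320,158) and (345,181), and the beaker, cube and tweezers lie close to the plate. Next I'll fit the rig pose from depth.

```bash
python3 - <<'E'
from h import *
np.set_printoptions(precision=4,suppress=True)
A=[]
for c in("scene","side"):
    im,d=robot.read_camera(c);P=cloud(c,d);P[d==0]=0
    reg=(abs(P[...,0]-.57)<.25)&(abs(P[...,1]-.04)<.3)
    for nm,lo,hi in(("plate",.009,.021),("blowtop",.178,.192)):
        q=P[reg&(P[...,2]>lo)&(P[...,2]<hi)&(im.min(-1)>(150 if nm=="plate" else 110))]
        print(c,nm,len(q),cv2.minAreaRect(np.float32(q[:,:2]*1000)))
    hs=cv2.cvtColor(im,cv2.COLOR_BGR2HSV)
    for nm,m in(("red",(hs[...,0]<5)|(hs[...,0]>174)),("orange",(hs[...,0]>=6)&(hs[...,0]<16)),("blue",(hs[...,0]>100)&(hs[...,0]<125))):
        m=m&(hs[...,1]>150)&(hs[...,2]>60)&(P[...,2]>.2)&reg
        v,u=np.nonzero(m)
        if len(u):print(c,nm,len(u),u.mean(),v.mean(),np.median(P[m],0))
        if len(u):A.append((c,nm,u.mean(),v.mean()))
def tri(a,b):
    M=np.zeros((3,3));y=np.zeros(3)
    for c,p in(a,b):
        T,r=ray(c,p);v=T[:3,:3]@r;v/=np.linalg.norm(v);Q=np.eye(3)-np.outer(v,v);M+=Q;y+=Q@T[:3,3]
    return np.linalg.solve(M,y)
D={(c,n):(u,v) for c,n,u,v in A}
for n in("red","blue"):
    if("scene",n)in D and("side",n)in D:print(n,tri(("scene",D["scene",n]),("side",D["side",n])))
# cap top / dark collar region near mast
E
```

```text
scene plate 1377 ((568.4039916992188, 56.49015808105469), (356.4686279296875, 152.44808959960938), 78.49343872070312)
scene blowtop 307 ((559.7271728515625, 24.385025024414062), (239.93911743164062, 110.1092300415039), 80.53743743896484)
scene red 37 318.5405405405405 158.0810810810811 [ 0.5283 -0.0384  0.265 ]
scene orange 26 372.1923076923077 185.53846153846155 [0.6109 0.1499 0.2429]
scene blue 94 375.1914893617021 183.64893617021278 [0.6031 0.1604 0.2491]
side plate 1310 ((626.565673828125, 37.820587158203125), (424.5767517089844, 482.90435791015625), 67.25398254394531)
side blowtop 231 ((547.34423828125, -40.812164306640625), (99.78082275390625, 109.5513687133789), 79.78304290771484)
side red 30 344.6333333333333 180.63333333333333 [ 0.5192 -0.0316  0.2657]
side orange 2 306.0 212.5 [0.6114 0.1574 0.241 ]
side blue 147 313.0204081632653 215.2925170068027 [0.5852 0.168  0.2397]
red [ 0.5211 -0.0407  0.2605]
blue [0.5879 0.157  0.2342]
```

```bash
cat >> h.py <<'E'
def plan(p,ydeg):
    s=robot.sense();Rt=R.from_quat(s["tool_rot"])
    y=np.array([np.cos(np.radians(ydeg)),np.sin(np.radians(ydeg)),0]);z=np.array([0,0,-1.])
    Rd=R.from_matrix(np.stack([np.cross(y,z),y,z],1))
    rv=(Rt.inv()*Rd).as_rotvec()/(2*np.pi);sh=Rt.inv().apply(np.array(p)-s["tcp_pos"])/.4
    print("turn",np.round(rv,5),"shift",np.round(sh,5),"t",s["t"],"tcp",np.round(s["tcp_pos"],4))
E
python3 - <<'E'
from h import *
plan([.40,-.25,.42],169);plan([.40,-.25,.42],-11)
E
```

```text
turn [-1.00e-05  0.00e+00 -1.66e-01] shift [-0.73815  0.64287 -0.45169] t 1.5 tcp [ 0.206  -0.5901  0.2393]
turn [0.00e+00 1.00e-05 3.34e-01] shift [-0.73815  0.64287 -0.45169] t 1.5 tcp [ 0.206  -0.5901  0.2393]
```

>>> servo_tool([
  [0, 0, -0.166, -0.738, 0.643, -0.452, 1],
  [0, 0, -0.166, -0.738, 0.643, -0.452, 1],
  [0, 0, -0.166, -0.738, 0.643, -0.452, 1],
  [0, 0, -0.166, -0.738, 0.643, -0.452, 1],
  [0, 0, -0.166, -0.738, 0.643, -0.452, 1],
  [0, 0, -0.166, -0.738, 0.643, -0.452, 1],
  [0, 0, -0.166, -0.738, 0.643, -0.452, 1],
  [0, 0, -0.166, -0.738, 0.643, -0.452, 1],
])

```text
t: 2.3
tcp_pos: [0.3862, -0.2728, 0.4083]
tool_rot: [-0.637, 0.771, -0.0, 0.0]
contact_force: [1.2, -0.9, 0.0]
finger_gap: 0.0853
grasp_force: 0.0
```

```bash
python3 - <<'E'
from h import *
plan([.57,.10,.43],169)
E
```

```text
turn [-1.6e-04 -2.0e-05  3.7e-04] shift [-1.00203 -0.27568 -0.05421] t 2.3 tcp [ 0.3862 -0.2728  0.4083]
```

>>> servo_tool([
  [0, 0, 0, -0.99, -0.275, -0.055, 1],
  [0, 0, 0, -0.99, -0.275, -0.055, 1],
  [0, 0, 0, -0.99, -0.275, -0.055, 1],
  [0, 0, 0, -0.99, -0.275, -0.055, 1],
  [0, 0, 0, -0.99, -0.275, -0.055, 1],
  [0, 0, 0, -0.99, -0.275, -0.055, 1],
  [0, 0, 0, -0.99, -0.275, -0.055, 1],
  [0, 0, 0, -0.99, -0.275, -0.055, 1],
])

```text
t: 3.1
tcp_pos: [0.5646, 0.0848, 0.4289]
tool_rot: [-0.636, 0.771, -0.0, 0.0]
contact_force: [0.3, -0.3, -0.1]
finger_gap: 0.0851
grasp_force: 0.0
```

```bash
python3 - <<'E'
from h import *
np.set_printoptions(precision=4,suppress=True)
plan([.5875,.155,.40],169)
im,d=robot.read_camera("wrist");cv2.imwrite("pics/w1.png",im);P=cloud("wrist",d)
print(robot.camera_model("wrist")["cam_to_world"])
for n in("sleeve","collar_mid","button_face","switch_tip"):
    for r in robot.place_of("wrist",n)[:1]:
        u,v=r["centre"];print(n,r["p"],u,v,P[int(v)%400,int(u)%640], atz("wrist",(u,v),{"sleeve":.215,"switch_tip":.262}.get(n,.239)))
reg=(abs(P[...,0]-.59)<.07)&(abs(P[...,1]-.155)<.05)
for lo,hi in((.209,.220),(.26,.275)):
    q=P[reg&(P[...,2]>lo)&(P[...,2]<hi)];print(lo,len(q),cv2.minAreaRect(np.float32(q[:,:2]*1000)) if len(q)>5 else 0,q[:,2].mean() if len(q) else 0)
E
```

```text
turn [-0.0001  0.0001  0.0001] shift [-0.1831 -0.0227  0.0723] t 3.1 tcp [0.5646 0.0848 0.4289]
[[-0.9826  0.1772  0.0564  0.5537]
 [ 0.1859  0.9371  0.2955  0.0148]
 [-0.0005  0.3008 -0.9537  0.5613]
 [ 0.      0.      0.      1.    ]]
sleeve 0.98 303.6 237.8 [0.5878 0.1454 0.2468] [0.5884 0.1564 0.215 ]
collar_mid 0.82 306.1 242.8 [0.5846 0.1466 0.2582] [0.5835 0.1506 0.239 ]
button_face 0.5 283.1 246.5 [0.6111 0.1527 0.2443] [0.6088 0.1489 0.239 ]
switch_tip 0.75 334.6 37.3 [ 0.5264 -0.0323  0.27  ] [ 0.5208 -0.0412  0.262 ]
0.209 1415 ((587.3336181640625, 138.98883056640625), (73.96268463134766, 90.25086212158203), 79.09599304199219) 0.2127084638217502
0.26 622 ((591.0663452148438, 158.85366821289062), (28.62770652770996, 28.421438217163086), 78.79325866699219) 0.26466876002136014
```

View pics/w1.png

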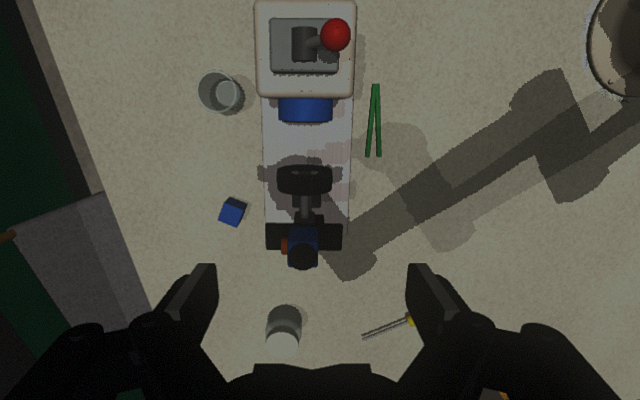

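The wrist view shows the mast cap at (302,247), the orange button at (285,246) on its left, the red ball at (335,37) and the fingers at the bottom. The tool is well aligned with the rig's x axis. I'll close in and re-measure.

```bash
python3 - <<'E'
from h import *
plan([.5900,.1570,.34],169)
E
```

```text
turn [ 7.e-05 -9.e-05  9.e-05] shift [-0.19429 -0.02825  0.22031] t 3.35 tcp [0.5642 0.0829 0.4282]
```

>>> servo_tool([
  [0, 0, 0, -0.194, -0.028, 0, 1],
  [0, 0, 0, -0.194, -0.028, 0.11, 1],
  [0, 0, 0, -0.194, -0.028, 0.22, 0.8],
  [0, 0, 0, -0.194, -0.028, 0.22, 0.8],
  [0, 0, 0, -0.194, -0.028, 0.22, 0.8],
])

```text
t: 3.85
tcp_pos: [0.5904, 0.1553, 0.3421]
tool_rot: [-0.636, 0.772, -0.001, 0.0]
contact_force: [0.2, 0.0, 1.4]
finger_gap: 0.0681
grasp_force: 0.0
```

```bash
cat > m.py <<'E'
from h import *
np.set_printoptions(precision=4,suppress=True)
import sys
im,d=robot.read_camera("wrist");cv2.imwrite("pics/%s.png"%sys.argv[1],im);P=cloud("wrist",d)
ex=np.array([.9816,-.1908,0]);ey=np.array([.1908,.9816,0])
s=robot.sense();print(s["t"],"tcp",s["tcp_pos"],"rig xy of tcp",s["tcp_pos"]@ex,s["tcp_pos"]@ey)
C=np.stack([P@ex,P@ey,P[...,2]],-1)
reg=(abs(C[...,0]-.548)<.07)&(abs(C[...,1]-.267)<.05)
for lo,hi in((.209,.220),(.26,.272)):
    q=C[reg&(C[...,2]>lo)&(C[...,2]<hi)]
    if len(q)>20:print(lo,len(q),"x",np.percentile(q[:,0],[0.5,99.5]),"y",np.percentile(q[:,1],[.5,99.5]),q[:,2].mean())
hs=cv2.cvtColor(im,cv2.COLOR_BGR2HSV)
for nm,a,b in(("orange",4,18),("blue",100,128)):
    m=(hs[...,0]>=a)&(hs[...,0]<b)&(hs[...,1]>120)&(hs[...,2]>40)&(C[...,2]>.17)&reg
    q=C[m]
    if len(q):print(nm,len(q),"x",np.percentile(q[:,0],[1,99]),"y",np.percentile(q[:,1],[1,99]),"z",np.percentile(q[:,2],[1,99]))
E
python3 m.py w2
```

```text
3.9 tcp [0.5914 0.1557 0.3443] rig xy of tcp 0.5507964399281866 0.2656935653509386
0.209 2423 x [0.5051 0.5941] y [0.247  0.2809] 0.21716070680579366
0.26 1815 x [0.5337 0.5649] y [0.2491 0.2779] 0.26761932927273646
orange 204 x [0.5662 0.573 ] y [0.2555 0.2711] z [0.2429 0.2511]
blue 259 x [0.5338 0.5642] y [0.2492 0.2775] z [0.2333 0.2644]
```

View pics/w2.png

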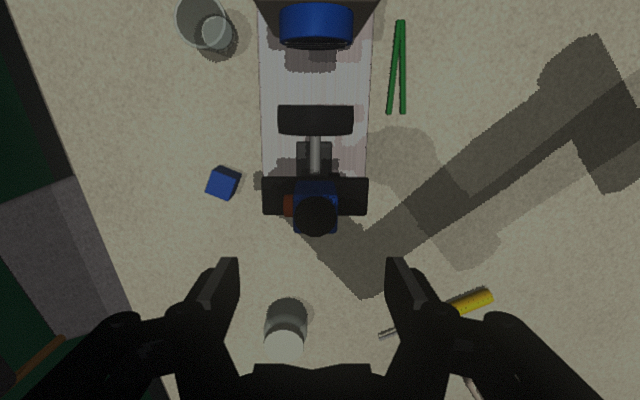

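The cap is centred at (316,210) with the button to its left at (288,204), both between the open fingers. The axis is at rig (0.5494, 0.2638). Descending.

>>> servo_tool([
  [0, 0, 0, 0.005, 0.001, 0.1, 0.8],
  [0, 0, 0, 0.005, 0.001, 0.2, 0.8],
  [0, 0, 0, 0.005, 0.001, 0.26, 0.8],
  [0, 0, 0, 0.005, 0.001, 0.28, 0.6],
  [0, 0, 0, 0.005, 0.001, 0.28, 0.55],
  [0, 0, 0, 0.005, 0.001, 0.28, 0.55],
], squeeze=20)

```text
t: 4.5
tcp_pos: [0.5911, 0.1552, 0.2319]
tool_rot: [-0.636, 0.772, -0.001, 0.003]
contact_force: [0.9, -0.3, -0.2]
finger_gap: 0.0469
grasp_force: 0.0
```

```bash
python3 m.py w3
```

```text
4.55 tcp [0.5909 0.1553 0.2316] rig xy of tcp 0.5504105668716476 0.2651796880965271
0.209 4565 x [0.5035 0.5922] y [0.2461 0.2719] 0.21477152127931579
0.26 7324 x [0.5066 0.594 ] y [0.2487 0.277 ] 0.2659123001454472
orange 596 x [0.5647 0.5716] y [0.2541 0.2691] z [0.2371 0.2489]
blue 3475 x [0.5326 0.563 ] y [0.2479 0.2733] z [0.2199 0.2617]
```

View pics/w3.png

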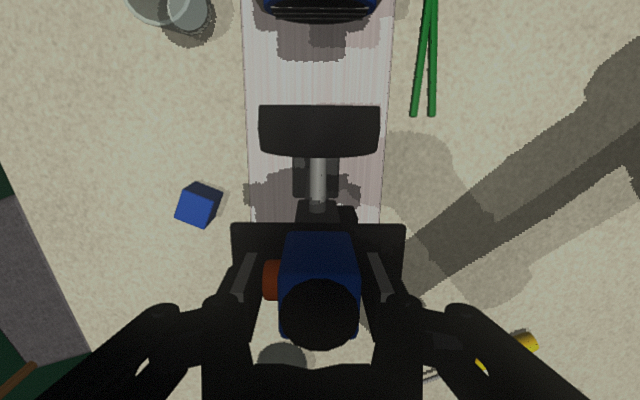

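The collar sits between the pads with the button at (270,280), and both pads are clear. Closing gently now and watching the lateral force.

>>> servo_tool([
  [0, 0, 0, 0.005, 0.002, 0, 0.5],
  [0, 0, 0, 0.005, 0.002, 0, 0.47],
  [0, 0, 0, 0.005, 0.002, 0, 0.44],
  [0, 0, 0, 0.005, 0.002, 0, 0.42],
  [0, 0, 0, 0.005, 0.002, 0, 0.42],
], squeeze=20)

```text
t: 5.05
tcp_pos: [0.5898, 0.1536, 0.2297]
tool_rot: [-0.636, 0.771, -0.001, 0.002]
contact_force: [5.4, 0.5, 3.0]
finger_gap: 0.0355
grasp_force: 2.8
```

>>> servo_tool([
  [0, 0, 0, 0, 0, 0, 0.4],
  [0, 0, 0, 0, 0, 0, 0.38],
  [0, 0, 0, 0, 0, 0, 0.36],
  [0, 0, 0, 0, 0, 0, 0.36],
], squeeze=20)

```text
t: 5.45
tcp_pos: [0.5889, 0.1537, 0.2289]
tool_rot: [-0.636, 0.772, -0.0, 0.001]
contact_force: [5.0, 2.3, 3.5]
finger_gap: 0.0335
grasp_force: 21.3
```

Button fully in (34 mm across, grip 21 N) with a small lateral load. Easing down.

>>> servo_tool([
  [0, 0, 0, 0, 0, 0.004, 0.36],
  [0, 0, 0, 0, 0, 0.008, 0.36],
  [0, 0, 0, 0, 0, 0.012, 0.36],
  [0, 0, 0, 0, 0, 0.015, 0.36],
])

```text
t: 5.85
tcp_pos: [0.5889, 0.1537, 0.2227]
tool_rot: [-0.636, 0.772, -0.0, 0.001]
contact_force: [4.7, 1.8, 2.9]
finger_gap: 0.0334
grasp_force: 21.3
```

>>> servo_tool([
  [0, 0, 0, 0, 0, 0.006, 0.36],
  [0, 0, 0, 0, 0, 0.014, 0.36],
  [0, 0, 0, 0, 0, 0.022, 0.36],
  [0, 0, 0, 0, 0, 0.03, 0.36],
  [0, 0, 0, 0, 0, 0.038, 0.36],
  [0, 0, 0, 0, 0, 0.042, 0.36],
  [0, 0, 0, 0, 0, 0.042, 0.36],
])

```text
t: 6.55
tcp_pos: [0.5889, 0.1537, 0.2056]
tool_rot: [-0.636, 0.772, -0.0, 0.001]
contact_force: [6.3, 2.1, 1.6]
finger_gap: 0.0332
grasp_force: 21.1
```

```bash
python3 m.py w4; python3 - <<'E'
import cv2
cv2.imwrite("pics/w4c.png",cv2.resize(cv2.imread("pics/w4.png")[180:380,200:440],(600,500)))
E
```

```text
6.6 tcp [0.5889 0.1537 0.2056] rig xy of tcp 0.5487296735308467 0.26324675498593303
0.209 1552 x [0.5189 0.5791] y [0.2478 0.257 ] 0.21471937387511436
0.26 7600 x [0.4924 0.6052] y [0.2453 0.2742] 0.26675528061411224
orange 12 x [0.5649 0.5656] y [0.2546 0.2565] z [0.2121 0.2184]
blue 3386 x [0.5328 0.5632] y [0.2478 0.2739] z [0.1943 0.236 ]
```

View pics/w4c.png

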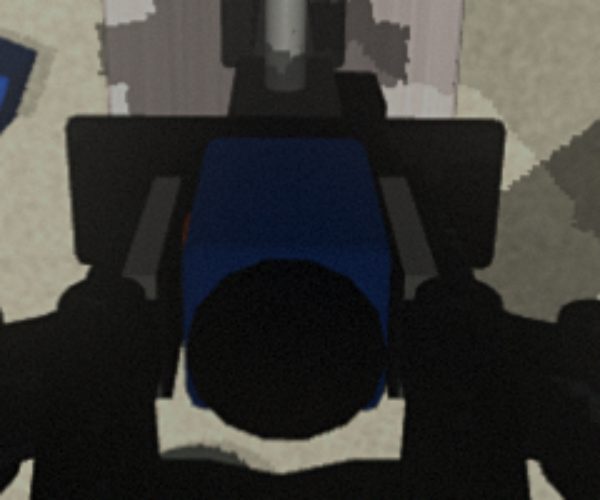

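The picture shows the button pressed in, level with the collar's left side. The sleeve is about 24 mm down. I'll release it, then find the flange with the fingertips.

>>> servo_tool([
  [0, 0, 0, 0, 0, 0, 0.6],
  [0, 0, 0, 0, 0, 0, 0.6],
  [0, 0, 0, 0, -0.004, 0.008, 0.6],
  [0, 0, 0, 0, -0.004, 0.015, 0.6],
])

```text
t: 7.0
tcp_pos: [0.5887, 0.1523, 0.1984]
tool_rot: [-0.636, 0.772, 0.001, -0.002]
contact_force: [-0.6, -1.5, -1.0]
finger_gap: 0.0515
grasp_force: 0.0
```

>>> servo_tool([
  [0, 0, 0, 0, 0, 0.003, 0.6],
  [0, 0, 0, 0, 0, 0.006, 0.6],
  [0, 0, 0, 0, 0, 0.009, 0.6],
  [0, 0, 0, 0, 0, 0.009, 0.6],
])

```text
t: 7.4
tcp_pos: [0.5895, 0.1528, 0.1958]
tool_rot: [-0.636, 0.772, 0.0, -0.0]
contact_force: [-0.3, 0.1, 0.4]
finger_gap: 0.0511
grasp_force: 0.0
```

>>> servo_tool([
  [0, 0, 0, 0, 0, 0.004, 0.6],
  [0, 0, 0, 0, 0, 0.007, 0.6],
  [0, 0, 0, 0, 0, 0.007, 0.6],
])

```text
t: 7.7
tcp_pos: [0.5898, 0.1528, 0.1938]
tool_rot: [-0.636, 0.772, -0.0, 0.0]
contact_force: [-1.1, 0.8, 3.6]
finger_gap: 0.0514
grasp_force: 1.7
```

>>> servo_tool([
  [0, 0, 0, 0, 0, 0.003, 0.6],
  [0, 0, 0, 0, 0, 0.006, 0.6],
  [0, 0, 0, 0, 0, 0.006, 0.6],
])

```text
t: 8.0
tcp_pos: [0.5898, 0.1529, 0.1918]
tool_rot: [-0.636, 0.772, -0.0, 0.0]
contact_force: [-3.0, 0.4, 4.9]
finger_gap: 0.0511
grasp_force: 2.6
```

>>> servo_tool([
  [0, 0, 0, 0, 0, 0.003, 0.6],
  [0, 0, 0, 0, 0, 0.005, 0.6],
  [0, 0, 0, 0, 0, 0.005, 0.6],
])

```text
t: 8.3
tcp_pos: [0.5898, 0.1529, 0.19]
tool_rot: [-0.636, 0.772, -0.0, 0.0]
contact_force: [-1.2, 0.2, 5.8]
finger_gap: 0.0512
grasp_force: 2.8
```

>>> servo_tool([
  [0, 0, 0, 0, 0, 0.003, 0.6],
  [0, 0, 0, 0, 0, 0.004, 0.6],
  [0, 0, 0, 0, 0, 0.004, 0.6],
])

```text
t: 8.6
tcp_pos: [0.5898, 0.1529, 0.1884]
tool_rot: [-0.636, 0.772, -0.0, 0.0]
contact_force: [-2.1, -0.6, 5.7]
finger_gap: 0.0513
grasp_force: 2.9
```

>>> servo_tool([
  [0, 0, 0, 0, 0, 0.003, 0.6],
  [0, 0, 0, 0, 0, 0.004, 0.6],
  [0, 0, 0, 0, 0, 0.004, 0.6],
])

```text
t: 8.9
tcp_pos: [0.5898, 0.1529, 0.1868]
tool_rot: [-0.636, 0.772, -0.0, 0.0]
contact_force: [-1.0, -0.9, 5.8]
finger_gap: 0.0513
grasp_force: 2.9
```

>>> servo_tool([
  [0, 0, 0, 0, 0, 0.003, 0.6],
  [0, 0, 0, 0, 0, 0.004, 0.6],
  [0, 0, 0, 0, 0, 0.004, 0.6],
])

```text
t: 9.2
tcp_pos: [0.5898, 0.1529, 0.1852]
tool_rot: [-0.636, 0.772, -0.0, 0.0]
contact_force: [-2.7, -0.2, 4.9]
finger_gap: 0.0517
grasp_force: 2.9
```

>>> servo_tool([
  [0, 0, 0, 0, 0, 0.003, 0.6],
  [0, 0, 0, 0, 0, 0.004, 0.6],
  [0, 0, 0, 0, 0, 0.004, 0.6],
])

```text
t: 9.5
tcp_pos: [0.5898, 0.1529, 0.1836]
tool_rot: [-0.636, 0.772, -0.0, 0.0]
contact_force: [-2.0, -0.4, 5.4]
finger_gap: 0.0512
grasp_force: 2.9
```

>>> servo_tool([
  [0, 0, 0, 0, 0, 0.003, 0.6],
  [0, 0, 0, 0, 0, 0.004, 0.6],
  [0, 0, 0, 0, 0, 0.004, 0.6],
])

```text
t: 9.8
tcp_pos: [0.5898, 0.1529, 0.182]
tool_rot: [-0.636, 0.771, -0.0, 0.0]
contact_force: [-1.6, -0.1, 5.5]
finger_gap: 0.0513
grasp_force: 2.9
```

>>> servo_tool([
  [0, 0, 0, 0, 0, 0.003, 0.6],
  [0, 0, 0, 0, 0, 0.004, 0.6],
  [0, 0, 0, 0, 0, 0.004, 0.6],
])

```text
t: 10.1
tcp_pos: [0.5898, 0.1529, 0.1796]
tool_rot: [-0.636, 0.772, -0.0, 0.0]
contact_force: [-0.9, -0.4, 2.8]
finger_gap: 0.0511
grasp_force: 1.6
```

The force has dropped from 5.5 to 2.8 N, which may be the click. Checking the button.

```bash
python3 m.py w5; python3 - <<'E'
import cv2
cv2.imwrite("pics/w5c.png",cv2.resize(cv2.imread("pics/w5.png")[180:380,200:440],(600,500)))
E
```

```text
10.15 tcp [0.5898 0.1529 0.1795] rig xy of tcp 0.5498045428752674 0.2626144549651315
0.209 3722 x [0.5038 0.596 ] y [0.2477 0.2739] 0.21514280085513052
0.26 940 x [0.5257 0.5744] y [0.2425 0.2465] 0.261402335242058
orange 700 x [0.565  0.5717] y [0.254  0.2683] z [0.1954 0.2085]
blue 4641 x [0.5329 0.5631] y [0.2478 0.2609] z [0.1792 0.2214]
```

View pics/w5c.png

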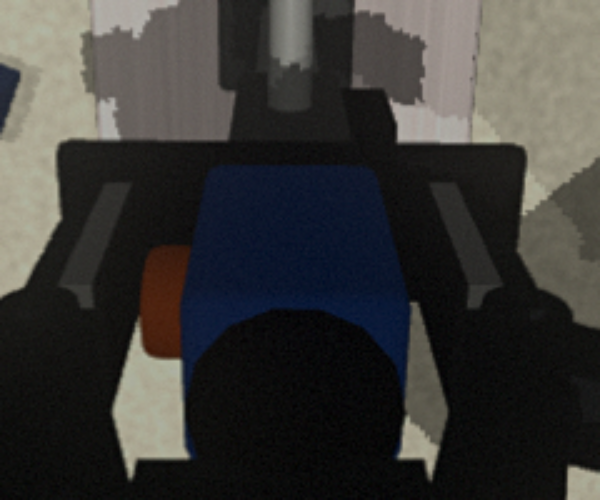

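The click is confirmed. The orange button stands 8.6 mm proud of the collar again, as at the start, and the sleeve is about 40 mm down. Lifting off and heading for the switch.

>>> servo_tool([
  [0, 0, 0, 0, 0, -0.02, 0.65],
  [0, 0, 0, 0, 0, -0.1, 0.65],
  [0, 0, 0, 0, 0, -0.22, 0.65],
  [0, 0, 0, 0, 0, -0.34, 0.65],
  [0, 0, 0, 0, 0, -0.42, 0.4],
  [0, 0, 0, 0, 0, -0.42, 0],
])

```text
t: 10.75
tcp_pos: [0.5916, 0.1532, 0.3536]
tool_rot: [-0.636, 0.772, -0.002, 0.006]
contact_force: [-0.1, 0.9, -0.2]
finger_gap: 0.0271
grasp_force: 0.0
```

```bash
python3 m.py w6; python3 - <<'E'
from h import *
plan([.4677,-.0308,.34],169)
E
```

```text
10.8 tcp [0.5905 0.1531 0.3501] rig xy of tcp 0.5503793857566381 0.2629597702213802
0.209 382 x [0.5304 0.5624] y [0.2474 0.2777] 0.21573662834925708
orange 137 x [0.5636 0.5701] y [0.2536 0.2698] z [0.1965 0.2047]
blue 210 x [0.5305 0.5606] y [0.2475 0.2759] z [0.1869 0.2198]
turn [-7.4e-04  6.1e-04 -3.0e-05] shift [0.51003 0.21355 0.02231] t 10.8 tcp [0.5905 0.1531 0.3501]
```

>>> servo_tool([
  [0, 0, 0, 0.51, 0.214, 0.01, 0],
  [0, 0, 0, 0.51, 0.214, 0.01, 0],
  [0, 0, 0, 0.51, 0.214, 0.01, 0],
  [0, 0, 0, 0.51, 0.214, 0.01, 0],
  [0, 0, 0, 0.51, 0.214, 0.01, 0],
  [0, 0, 0, 0.51, 0.214, 0.01, 0],
  [0, 0, 0, 0.51, 0.214, 0.01, 0],
])

```text
t: 11.5
tcp_pos: [0.4664, -0.0313, 0.3424]
tool_rot: [-0.636, 0.772, 0.0, -0.0]
contact_force: [0.3, -0.7, -0.2]
finger_gap: -0.0002
grasp_force: 0.0
```

```bash
python3 - <<'E'
from h import *
plan([.4677,-.0308,.252],169)
im,d=robot.read_camera("side");cv2.imwrite("pics/s7.png",cv2.resize(im[100:260,260:460],(750,600)))
im,d=robot.read_camera("wrist");P=cloud("wrist",d)
hs=cv2.cvtColor(im,cv2.COLOR_BGR2HSV);m=((hs[...,0]<5)|(hs[...,0]>174))&(hs[...,1]>150)&(hs[...,2]>60)&(P[...,2]>.2)
q=P[m];print(len(q),q.mean(0) if len(q) else 0)
E
```

```text
turn [ 2.1e-04 -2.0e-05 -1.6e-04] shift [-0.00188 -0.00329  0.22591] t 11.5 tcp [ 0.4664 -0.0313  0.3424]
628 [ 0.51942305 -0.04619387  0.27185538]
```

View pics/s7.png

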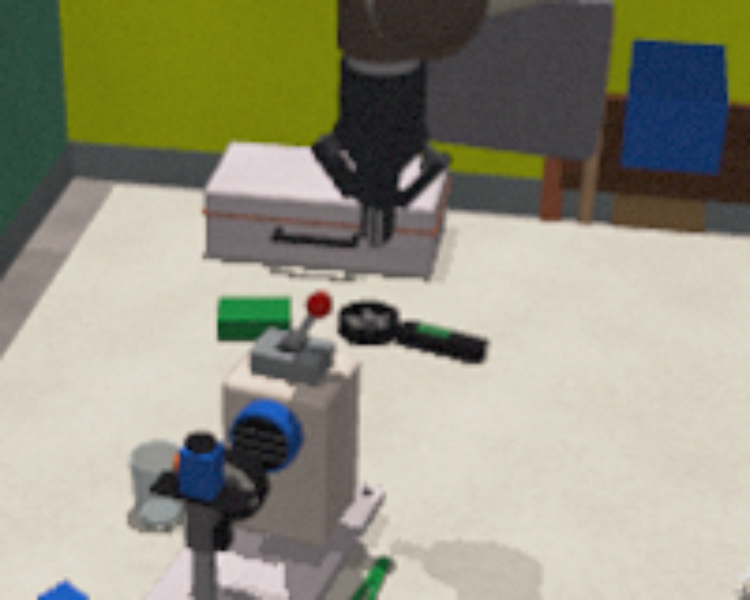

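The shut fingers hang above and on the -x side of the red ball (320,305). Descending beside it.

>>> servo_tool([
  [0, 0, 0, 0.005, -0.003, 0.1, 0],
  [0, 0, 0, 0.005, -0.003, 0.19, 0],
  [0, 0, 0, 0.005, -0.003, 0.226, 0],
  [0, 0, 0, 0.005, -0.003, 0.226, 0],
])

```text
t: 12.0
tcp_pos: [0.4665, -0.0327, 0.2497]
tool_rot: [-0.636, 0.771, 0.002, -0.003]
contact_force: [-0.4, -0.2, -0.6]
finger_gap: -0.0
grasp_force: 0.0
```

>>> servo_tool([
  [0, 0, 0, 0, -0.025, 0, 0],
  [0, 0, 0, 0, -0.05, 0, 0],
  [0, 0, 0, 0, -0.075, 0, 0],
  [0, 0, 0, 0, -0.1, 0, 0],
  [0, 0, 0, 0, -0.125, 0, 0],
  [0, 0, 0, 0, -0.15, 0, 0],
  [0, 0, 0, 0, -0.175, 0, 0],
  [0, 0, 0, 0, -0.175, 0, 0],
])

```text
t: 12.8
tcp_pos: [0.5377, -0.0469, 0.2523]
tool_rot: [-0.636, 0.772, -0.0, 0.0]
contact_force: [0.0, -0.1, -0.2]
finger_gap: 0.0003
grasp_force: 0.0
```

>>> servo_tool([
  [0, 0, 0, 0, -0.01, 0, 0],
  [0, 0, 0, 0, -0.02, 0, 0],
  [0, 0, 0, 0, -0.025, 0, 0],
  [0, 0, 0, 0, -0.025, 0, 0],
])

```text
t: 13.2
tcp_pos: [0.5461, -0.0486, 0.2526]
tool_rot: [-0.636, 0.772, 0.0, -0.0]
contact_force: [-0.6, -0.1, -1.0]
finger_gap: -0.0
grasp_force: 0.3
```

```bash
cat > r.py <<'E'
from h import *
im,d=robot.read_camera("scene");P=cloud("scene",d);cv2.imwrite("pics/s8.png",cv2.resize(im[100:260,260:460],(750,600)))
hs=cv2.cvtColor(im,cv2.COLOR_BGR2HSV);m=((hs[...,0]<5)|(hs[...,0]>174))&(hs[...,1]>150)&(hs[...,2]>60)&(P[...,2]>.2)
v,u=np.nonzero(m);p=atz("scene",(u.mean(),v.mean()),.2605)if len(u) else None
print(len(u),p,"rig x of ball",p@[.9816,-.1908,0] if len(u) else 0)
E
python3 r.py
```

```text
41 [ 0.57098422 -0.05200431  0.2605    ] rig x of ball 0.5704005348842695
```

>>> servo_tool([
  [0, 0, 0, 0, -0.005, 0, 0],
  [0, 0, 0, 0, -0.01, 0, 0],
  [0, 0, 0, 0, -0.013, 0, 0],
  [0, 0, 0, 0, -0.013, 0, 0],
])

```text
t: 13.65
tcp_pos: [0.5493, -0.0493, 0.2527]
tool_rot: [-0.636, 0.772, 0.002, -0.002]
contact_force: [-5.8, 2.6, 1.5]
finger_gap: 0.0
grasp_force: 3.5
```

```bash
python3 r.py
```

```text
40 [ 0.57488284 -0.0510277   0.2605    ] rig x of ball 0.5740410850200888
```

The force has risen to about 6 N, so the lever is at its stop. One more small nudge, then back off and up.

>>> servo_tool([
  [0, 0, 0, 0, -0.003, 0, 0],
  [0, 0, 0, 0, -0.003, 0, 0],
  [0, 0, 0, 0, -0.003, 0, 0],
])

```text
t: 14.0
tcp_pos: [0.5494, -0.0493, 0.2526]
tool_rot: [-0.636, 0.772, 0.002, -0.002]
contact_force: [-9.8, 4.1, 3.7]
finger_gap: 0.0001
grasp_force: 5.0
```

>>> servo_tool([
  [0, 0, 0, 0, 0.03, 0, 0],
  [0, 0, 0, 0, 0.08, 0, 0],
  [0, 0, 0, 0, 0.15, 0, 0],
  [0, 0, 0, 0, 0.15, -0.1, 0],
  [0, 0, 0, 0, 0.15, -0.2, 0],
  [0, 0, 0, 0, 0.15, -0.3, 0],
  [0, 0, 0, 0, 0.15, -0.3, 0],
])

```text
t: 14.7
tcp_pos: [0.4961, -0.0386, 0.38]
tool_rot: [-0.636, 0.771, -0.005, 0.006]
contact_force: [0.0, -0.3, -0.6]
finger_gap: -0.0004
grasp_force: 0.0
```

```bash
python3 r.py
```

```text
37 [ 0.57583273 -0.05192504  0.2605    ] rig x of ball 0.5751447076429163
```

View pics/s8.png

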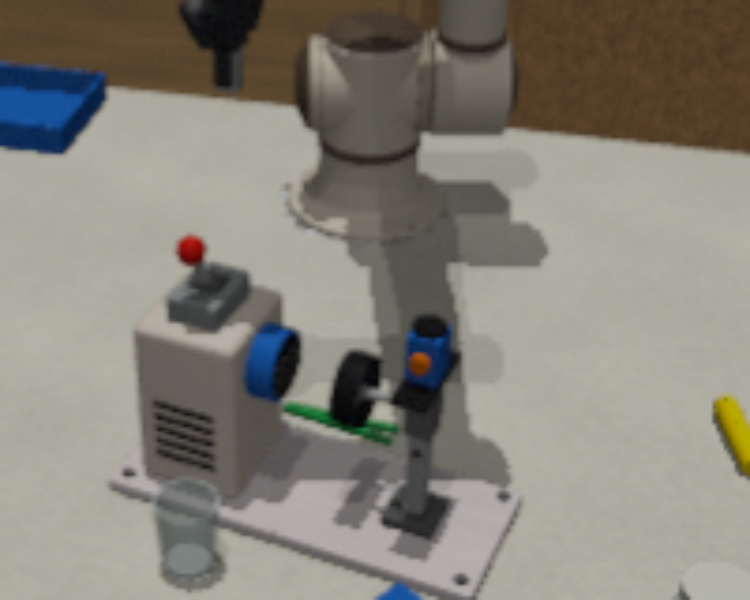

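The lever leans over to +x with its ball at (190,250), the meter is lowered with its button out at (420,362), and the arm is clear of everything.

```bash
python3 -c "
from rig import robot;print(robot.sign_off())"
```

```text
the job is handed in; nothing more can be done
None
```

The wind meter is one hole down (about 40 mm) with the pin clicked in, the blower switch is thrown to its stop, and I handed the job in after about 15 s; no verdict was returned.

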